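# Dock the slide box and bolt it in

### The job

Push the slide box along the desk, fully into its docking bay. Then press the spring catch down with one fingertip and, keeping it down all the way, push the bolt's handle with the other fingertip until the bolt is fully home across the mouth of the bay; then let the catch spring up again so that it locks the bolt. Only touch and push: do not lift the slide box, and leave the dropper bottle, the eyepiece and the eraser where they are.

Things in the scene. Friction and masses are not known exactly. Their poses are not given: they have to be found in the camera images.
- locker: Grey docking bay fixed to the desk. Origin: on the desk, mid-mouth; x points into the bay (away from the robot), y left, z up. Bay: 76 wide, 107 deep, walls 8 thick, 30 high, desk as floor. Right of it (-y) the bolt housing: base plate 6 high (x -36..66, y -170..-44) and two bolt brackets 36 high (x -22..6, y -52..-44 and -120..-112). All mm. Yawed up to 0.25 rad.
- box_front (a point): Centre of the end face toward the robot, 17 mm up, of the loose green slide box with a pale window in its lid (about 70 wide, 105 long, 34 mm high, 0.34 kg), lying on the desk, long side along locker x. It starts 30 to 48 mm out of the bay; fully in, against the back wall, this point is at locker x = +2 mm (mouth plane x = 0).
- bolt_handle (a point): Middle of the rear (-y) face of the bolt's upright black handle plate; push it toward locker +y. Plate 44 mm wide (+-22 mm in x of this point), 8 thick, 46 to 80 mm above the desk, on a 12 mm square steel bar (x -14..-2, z 18..30) sliding along y. Drawn back (joint 0) the point is at locker (-14, -104, 67) mm.
- catch_top (a point): Centre of the top of the spring catch: flat ribbed aluminium press bar, 34 mm wide in x, 85 long in y (along the bolt), top 62 mm above the desk when up; locker x 25..59, y -145..-60 mm. It does not travel with the bolt: let the fingertip slide along it while the handle is pushed. Its centre line is 56 mm from the handle's in x. Sinks straight down wherever pressed.
- bolt (a joint): Slide of the bolt toward locker +y, m: 0 drawn back, 0.040 fully home at its stop, its nose then covering half the bay's mouth. Starts at 0 to 0.005. Friction about 2.5 N.
- catch (a joint): How far the catch is pressed down, m: 0 up, 0.012 at its stop. Spring 3.6 N at 0, 7.2 N at 0.012. Teeth under it block the bolt at the ends and part-way; they clear it only when the catch is over 0.006 down (0.008 is safe). With the bolt over 0.038 the released catch rises behind it and locks it.
- dropper_bottle: Amber dropper bottle with a rubber bulb, 29 x 29 x 102 mm, upright on the desk to the left of the bay; origin at the centre of its underside. Bystander.
- spare_eyepiece: Black microscope eyepiece, 39 mm diameter, 46 mm high, upright on the desk to the right of the bolt housing; origin at the centre of its underside. Bystander.
- eraser: Eraser in a blue sleeve, 19 x 44 x 12 mm, lying on the desk in front of the bolt housing; origin at the centre of its underside. Bystander.
Not all that is in view belongs to the job. What is shaped like the part that bears box_front but pink is not meant.

How it is judged:
By the outcome, as a careful person would: the job done as asked, in the order asked, and still so for the second after the job is handed in, with the robot touching nothing.
It also fails if it takes over 48 s, if anything falls off the work surface, if the arm or the gripper's body presses on something with over 40 N, if the wrist force passes 120 N, or if a joint passes its speed limit or range.

### The arm

A 6-joint arm with a two-finger parallel gripper is mounted at the origin on a cart in front of the work surface, level with it; the furniture and walls round the work are solid. World frame = base frame: x ahead of the robot, y to its left, z up, the work surface at z = 0. Lengths are in mm, angles in rad, forces in N, time in s.
With the tool pointing down it reaches from about 400 to 925 mm from the base axis. Payload 12.5 kg.
Tool frame: the origin (TCP) lies at the very end of the fingers, on their centre line; the grasp point (between the pads) lies 19 mm behind it; z points along the fingers, y is the direction in which the jaws open and shut (so a half turn about z gives the same grasp; the last joint's range is limited). The gripper opens to 95 mm and grips with 3 to 60 N. Pads are 20 mm wide; open, the fingers measure 119 mm over their backs; the gripper's body (75 mm by 180 mm) begins 59 mm behind the grasp point.
Start: joints at [-1.375, 0.491, 1.559, -0, 1.092, -0.106], TCP at [185.798, -596.763, 214.661] pointing down, gripper open.
Joint ranges: [-3.1, 3.1], [-0.84, 2.19], [0.05, 2.79], [-1.13, 4.28], [0.06, 2.93], [-2.69, 2.69]. Speed limits (rad/s): [2.22, 2.22, 2.79, 3.14, 3.14, 3.14].

### API

Orientations are given as [roll, pitch, yaw] about the fixed x, y, z axes, in that order (R = Rz(yaw) Ry(pitch) Rx(roll)).
In Python, from cell import env gives the robot as it stands.
- The arm moves only by the shell command python3 -m pendant 'ROWS'. ROWS is JSON, a list that holds one entry, the list of rows, each a list of 5 numbers: the opening, from 0 (shut) to 1 (fully open), then the shift along the tool's x, y, z in m, then the turn about the tool's z in rad. A call has exactly 8 rows; each row is the pose to reach, as a shift and turn from the pose commanded when the call began, along the tool's axes at that moment; what a row does not reach only later rows make up. A row lasts 1/10 s, in which the tool goes at most 50 mm and 8.59 degrees, less where a joint would pass 70% of its speed; a pose out of reach is approached as far as the arm can. A call with a gripper value outside its range is refused whole. The fingers move at their own pace and stop on an object; the grip force is fixed at half the most. Time passes only in rows, so rows that repeat a pose let the fingers close, or fill a call up. It gives the time, the measured TCP pose, the force and the opening at its end, in the units of the state.
- env.state(): the state, without advancing time (a new reading comes with each control period).
- env.read_camera(name): name is "side" or "top" or "wrist"; returns a dict with "image" (420x560x3 uint8, blue, green, red), "range_z" (420x560 float32, mm along the optical axis (not along the pixel's ray), 0 where there is no reading), "fx", "fy", "cx", "cy" (pixels), "rvec" (rotation vector, rad) and "tvec" (3), from world to camera coordinates, as OpenCV has them; the wrist camera has in their place "tool_from_camera" (4x4, takes a point from camera to tool coordinates, whose origin is the TCP and whose axes are the flange's). Camera axes: x right, y down, z forward; pixel columns grow to the right and rows downward; lengths in mm; the calibration is good to about 2 mm. The wrist camera is an equidistant fisheye: a pixel r from the principal point sees the ray r / f radians off the axis. A picture is of the moment at which its call begins: read the wrist's pose just before it.
- env.job_done(): hands the job in, once; it reports no verdict.
The state is a dict: "t": time; "joints": joint angles; "qvel": joint speeds; "tau": joint torques, N m; "eef_pos": TCP position; "tcp_rot": TCP orientation; "ft_force": force on the tool from outside, world axes, zero at the start; "moment": the same for the moment, N m; "opening": opening from 0.0 (shut) to 1.0 (fully open).
Only numpy, scipy, OpenCV 4.12 (cv2) and the standard library are available. Lean on these libraries where they do the work, as an engineer would, in place of code of your own. Each camera call takes 0.05 s, during which the arm holds its last target. There are 200 camera calls.

## Working session

There is one attempt and no reset: what is moved stays moved. The work goes in short steps, Python scripts to look and compute and a shell command to move; the robot and the scene stay as the last step left them, time stands still between calls to the robot, and variables do not carry over. Pictures are saved under pics/ and viewed, about 8 in all and at most 12, crops included, and the job is handed in when it is done.

```bash
mkdir -p pics; ls
cat > h.py <<'E'
import numpy as np, cv2
from cell import env
def cam(n):
    c=env.read_camera(n); return c
def world(c,u,v):
    z=c["range_z"][v,u]; R,_=cv2.Rodrigues(np.array(c["rvec"],float))
    p=np.array([(u-c["cx"])/c["fx"]*z,(v-c["cy"])/c["fy"]*z,z])
    return R.T@(p-np.array(c["tvec"],float).ravel())
def cloud(c):
    z=c["range_z"]; v,u=np.mgrid[:z.shape[0],:z.shape[1]]
    R,_=cv2.Rodrigues(np.array(c["rvec"],float))
    p=np.stack([(u-c["cx"])/c["fx"]*z,(v-c["cy"])/c["fy"]*z,z],-1)
    return (p-np.array(c["tvec"],float).ravel())@R
E
python3 - <<'E'
from h import *
print({k:np.round(v,3) for k,v in env.state().items()})
for n in("top","side"):
    c=cam(n); cv2.imwrite(f"pics/{n}0.png",c["image"]); np.savez(f"{n}0.npz",**c)
    print(n,c["fx"],c["cx"],c["cy"],c["rvec"],c["tvec"])
E
```

```text
pics
{'t': np.float64(0.0), 'joints': array([-1.375,  0.492,  1.559, -0.   ,  1.092, -0.106]), 'qvel': array([ 0.002, -0.   ,  0.001,  0.001, -0.002,  0.   ]), 'tau': array([-3.0000e-03, -6.1266e+01, -2.5818e+01,  6.9000e-02,  4.8000e-02,
       -0.0000e+00]), 'eef_pos': array([ 185.753, -596.51 ,  214.058]), 'tcp_rot': array([-3.14 , -0.   ,  0.302]), 'ft_force': array([-0.511,  0.641,  0.213]), 'moment': array([ 0.015,  0.039, -0.024]), 'opening': np.float64(0.999)}
top 420.1741534788186 284.7137701082966 217.17897341617208 [ 2.19790905 -2.19862881  0.12804909] [-38.64207101 485.98603318 884.41275857]
side 525.221027263697 275.30609047715683 208.06745421939715 [ 1.95224645 -0.1004174   0.05150964] [-514.71021054   76.73577409 1085.41971408]
```

View pics/top0.png

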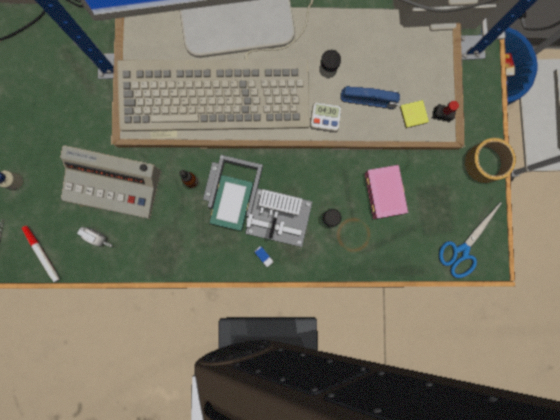

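View pics/side0.png

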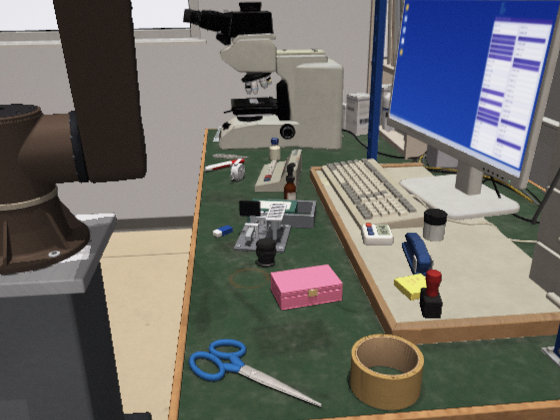

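Candidates for the box: green with a pale window at top (232,202), and pink at (387,191). The green one fits because it has a window and sits at the mouth of the bay. I'll confirm with a crop and measure.

Run:
```python
from h import *
c=dict(np.load("top0.npz")); im=c["image"]
cv2.imwrite("pics/crop0.png",cv2.resize(im[145:275,170:345],None,fx=4.5,fy=4.5,interpolation=cv2.INTER_CUBIC))
W=cloud(c)
print("desk z",np.median(W[240:280,300:340,2]))
roi=np.zeros(im.shape[:2],bool); roi[150:250,195:320]=1
def rect(name,m,frame=None):
    p=W[m]; 
    r=cv2.minAreaRect(p[:,:2].astype(np.float32)); print(name,m.sum(),"z",np.round(np.percentile(p[:,2],[5,50,95]),1),"rect",np.round(r[0],1),np.round(r[1],1),round(r[2],1),"mean",p.mean(0).round(1))
hsv=cv2.cvtColor(im,cv2.COLOR_BGR2HSV)
z=W[...,2]
rect("z55-70",roi&(z>55)&(z<68))
rect("z>70",roi&(z>70)&(z<95))
roi2=roi.copy(); roi2[:,255:]=0
rect("z28-40 left",roi2&(z>28)&(z<45))
for (u,v) in [(218,160),(258,163),(232,200),(280,203),(272,228),(332,218),(264,256),(188,178),(244,230),(214,222)]:
    print((u,v),world(c,u,v).round(1),hsv[v,u],im[v,u])
s=dict(np.load("side0.npz")); S=cloud(s); zs=S[...,2]
m=np.zeros(zs.shape,bool); m[195:250,232:320]=1
for a,b in((55,66),(66,90)):
    mm=m&(zs>a)&(zs<b); p=S[mm]; print("side",a,b,mm.sum(),p.mean(0).round(1),p.min(0).round(1),p.max(0).round(1))
print(c["range_z"].min())
```

```text
desk z 0.6878098642607187
z55-70 702 z [59.4 62.7 65.4] rect [494.6 -22.9] [84.9 74.5] 76.4 mean [513.2 -27.3  62.6]
z>70 86 z [77.4 80.1 82.2] rect [460.5 -11.8] [ 7.8 43.8] 76.4 mean [460.1 -11.6  79.9]
z28-40 left 2123 z [29.4 34.  36.9] rect [537.8  89.8] [160.8 125.8] 0.2 mean [523.9  74.5  33.7]
(218, 160) [613.8 107.6   2.1] [62 52 94] [76 94 75]
(258, 163) [608.4  19.6  -1.8] [ 60  24 106] [ 96 106  96]
(232, 200) [521.5  73.5  31.6] [120   3 201] [201 199 199]
(280, 203) [511.9 -27.6  62. ] [120   3 188] [188 186 186]
(272, 228) [459.4 -11.1  81.2] [30 18 43] [40 43 43]
(332, 218) [ 482.4 -137.3   45.1] [13 29 62] [55 58 62]
(264, 256) [402.8   5.6  13.6] [109 180 157] [157  88  46]
(188, 178) [561.1 158.9  73. ] [176  34  52] [46 45 52]
(244, 230) [459.3  49.6   0.8] [56 61 83] [63 83 66]
(214, 222) [474.5 110.6  34.6] [ 80  81 119] [106 119  81]
side 55 66 398 [502.8 -30.9  61.6] [443.  -75.2  55.1] [541.4  10.9  65.9]
side 66 90 158 [462.8 -15.3  74. ] [441.5 -23.8  66.2] [484.5  -4.5  81.9]
0.0
```

View pics/crop0.png

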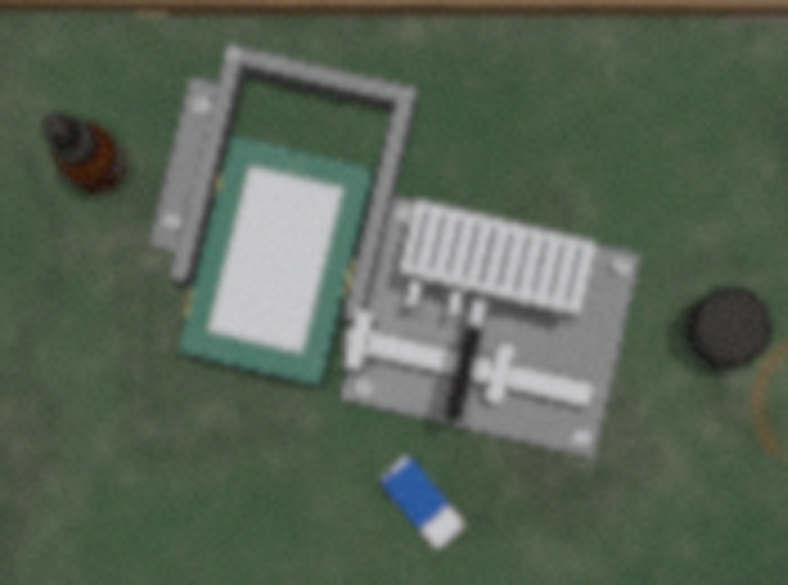

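The crop confirms the green box with the pale window, in the bay mouth at crop (265,260). The catch is the ribbed bar at (500,255) and the handle the black plate at (465,370). The locker yaw is about -0.237. Next I'll find the box front and the first shifts.

```bash
cat >> h.py <<'E'
YAW=-0.237; O=np.array([497.6,82.1]); 
def RL(): return np.array([[np.cos(YAW),-np.sin(YAW)],[np.sin(YAW),np.cos(YAW)]])
def L2W(x,y): return O+RL()@np.array([x,y])
def W2L(p): return (np.asarray(p)[...,:2]-O)@RL()
def shift(frm,yaw,to,yaw2=None):
    d=np.subtract(to,frm); c,s=np.cos(yaw),np.sin(yaw)
    return np.round([c*d[0]+s*d[1],s*d[0]-c*d[1],-d[2], 0 if yaw2 is None else -(yaw2-yaw)*1000],1)
E
python3 - <<'E'
from h import *
for n,roi in(("top",(180,240,205,255)),("side",(195,235,230,320))):
    c=dict(np.load(n+"0.npz")); W=cloud(c); im=c["image"]
    hsv=cv2.cvtColor(im,cv2.COLOR_BGR2HSV); m=np.zeros(im.shape[:2],bool); m[roi[0]:roi[1],roi[2]:roi[3]]=1
    z=W[...,2]; g=m&(hsv[...,0]>70)&(hsv[...,0]<95)&(hsv[...,1]>70)&(z>25)&(z<42)
    p=W2L(W[g]); print(n,g.sum(),"locker pct",np.percentile(p,[1,3,50,97,99],axis=0).round(1).tolist(),np.median(z[g]))
    zc=m&(z>58)&(z<66); 
    if n=="top":
        m[:]=0;m[150:250,250:320]=1; z2=m&(z>58)&(z<66); p=W2L(W[z2]); p=p[p[:,0]>10]; print("catch",np.percentile(p,[1,50,99],axis=0).round(1))
        z2=m&(z>72); print("handle",np.percentile(W2L(W[z2]),[1,50,99],axis=0).round(1))
        m[:]=0;m[140:240,200:275]=1; z2=m&(z>25)&(z<33); p=W2L(W[z2]); p=p[p[:,0]>40];h=np.histogram(p[:,1],bins=np.arange(-60,65,4));print("wall y",list(zip(h[1].astype(int),h[0])),"x",np.percentile(p[:,0],[50,97,99]))
a=[185.8,-596.8,214.7]; print(shift(a,.302,[500,-300,200],1.333))
print(L2W(-75,0),shift([500,-300,200],1.333,[*L2W(-75,0),150]))
E
```

```text
top 556 locker pct [[-33.0, -35.6], [-32.2, -35.2], [9.8, -9.1], [69.2, 30.9], [70.9, 31.7]] 34.36048440927925
catch [[  24.6 -144.3]
 [  41.2 -102.5]
 [  58.4  -61.4]]
handle [[ -60.6 -104.7]
 [ -24.9 -101.8]
 [   7.   -96.1]]
wall y [(np.int64(-60), np.int64(2)), (np.int64(-56), np.int64(2)), (np.int64(-52), np.int64(5)), (np.int64(-48), np.int64(41)), (np.int64(-44), np.int64(59)), (np.int64(-40), np.int64(29)), (np.int64(-36), np.int64(16)), (np.int64(-32), np.int64(11)), (np.int64(-28), np.int64(15)), (np.int64(-24), np.int64(13)), (np.int64(-20), np.int64(14)), (np.int64(-16), np.int64(10)), (np.int64(-12), np.int64(13)), (np.int64(-8), np.int64(10)), (np.int64(-4), np.int64(13)), (np.int64(0), np.int64(14)), (np.int64(4), np.int64(14)), (np.int64(8), np.int64(12)), (np.int64(12), np.int64(9)), (np.int64(16), np.int64(19)), (np.int64(20), np.int64(13)), (np.int64(24), np.int64(14)), (np.int64(28), np.int64(13)), (np.int64(32), np.int64(11)), (np.int64(36), np.int64(45)), (np.int64(40), np.int64(71)), (np.int64(44), np.int64(24)), (np.int64(48), np.int64(2)), (np.int64(52), np.int64(2)), (np.int64(56), np.int64(1)), (np.int64(60), np.int64(1))] x [ 92.37210779 150.10284029 157.29235678]
side 112 locker pct [[-28.6, -36.3], [-26.7, -35.8], [65.4, -10.7], [74.3, 33.1], [74.4, 33.7]] 33.718834334709115
[  388.3  -189.9    14.7 -1031. ]
[424.6964967   99.70906604] [ 370.7 -167.3   50.     0. ]
```

```bash
python3 -m pendant '[[[0.0,0.045,0,0,-0.13],[0,0.09,0,0,-0.26],[0,0.135,-0.02,0,-0.39],[0,0.18,-0.045,0,-0.52],[0,0.225,-0.08,0,-0.65],[0,0.27,-0.11,0,-0.78],[0,0.32,-0.15,0,-0.91],[0,0.36,-0.18,0,-1.031]]]'
```

```text
t: 0.9
eef_pos: [461.4, -337.6, 214.5]
tcp_rot: [-3.141, -0.0, 1.338]
ft_force: [0.8, -1.1, 1.2]
opening: 0.382
```

```bash
python3 -m pendant '[[[0,0.045,-0.014,0,0],[0,0.09,-0.028,0,0],[0,0.137,-0.042,0.01,0],[0,0.184,-0.057,0.02,0],[0,0.23,-0.071,0.03,0],[0,0.275,-0.085,0.04,0],[0,0.32,-0.1,0.05,0],[0,0.365,-0.113,0.06,0]]]'
```

```text
t: 1.7
eef_pos: [436.2, 43.6, 154.3]
tcp_rot: [3.142, 0.0, 1.332]
ft_force: [-0.0, 0.3, 0.7]
opening: 0.007
```

Run:
```python
from h import *
s=env.state(); p=s["eef_pos"]; print(p,s["tcp_rot"],W2L(p),s["t"])
print(shift(p,s["tcp_rot"][2],[*L2W(-62,-1.5),14],1.333))
```

```text
[436.20132201  43.62569539 154.26213089] [3.14155857e+00 7.47912216e-05 1.33249817e+00] [-50.64909537 -51.81446625] 1.7
[ 50.3 -11.4 140.3  -0.5]
```

```bash
python3 -m pendant '[[[0,0.03,-0.011,0.02,0],[0,0.05,-0.0115,0.06,0],[0,0.05,-0.0115,0.105,0],[0,0.05,-0.0115,0.139,0],[0,0.05,-0.004,0.139,0],[0,0.05,0.004,0.139,0],[0,0.05,0.012,0.139,0],[0,0.05,0.02,0.139,0]]]'
```

```text
t: 2.5
eef_pos: [469.3, 85.4, 17.2]
tcp_rot: [3.14, -0.0, 1.332]
ft_force: [-3.0, 0.8, 0.2]
opening: 0.002
```

Run:
```python
from h import *
s=env.state(); p=s["eef_pos"]; print(p,s["tcp_rot"],W2L(p),s["t"],s["ft_force"])
c=cam("top"); W=cloud(c); im=c["image"]
x0=im[140:275,170:345]; cv2.imwrite("pics/push1.png",cv2.resize(x0,None,fx=4,fy=4,interpolation=cv2.INTER_CUBIC))
```

```text
[469.29697906  85.37307879  17.16147719] [ 3.13969635e+00 -4.61094804e-04  1.33242411e+00] [-28.28033654  -3.46361139] 2.5 [-3.00568853  0.75454664  0.24769642]
```

View pics/push1.png

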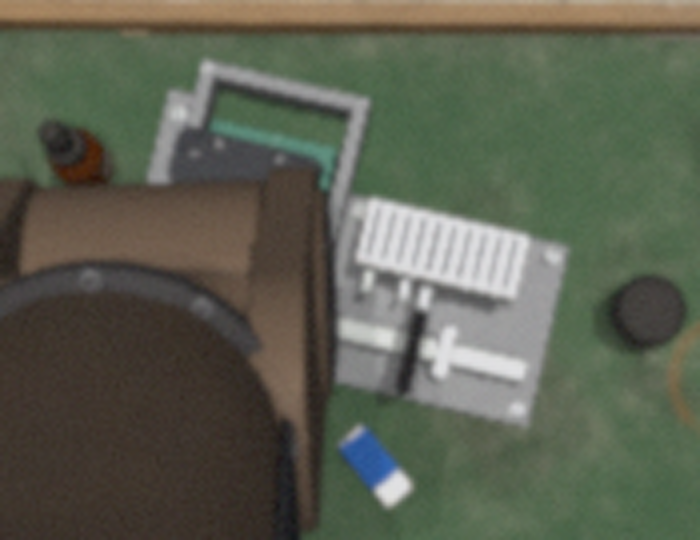

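The view shows the arm over the box and its far edge further in, at about (275,145), with the bystanders unmoved. The force is 3 N. I'll keep pushing until the force rises.

```bash
python3 -m pendant '[[[0,0,0.003,0,0],[0,0,0.006,0,0],[0,0,0.009,0,0],[0,0,0.012,0,0],[0,0,0.014,0,0],[0,0,0.016,0,0],[0,0,0.017,0,0],[0,0,0.017,0,0]]]'
python3 -c "
from h import *
s=env.state();print(W2L(s['eef_pos']),s['ft_force'])"
```

```text
t: 3.35
eef_pos: [482.5, 81.8, 16.6]
tcp_rot: [-3.138, 0.001, 1.333]
ft_force: [-11.1, 1.7, 13.7]
opening: 0.006
[-14.572363    -3.79206767] [-11.07099344   1.69836905  13.72427175]
```

Run:
```python
from h import *
s=env.state(); print(s["ft_force"],s["moment"],s["eef_pos"])
a=cam("wrist")["image"]; b=cam("side")["image"]
b=cv2.resize(b[170:270,210:345],(560,415),interpolation=cv2.INTER_CUBIC)
cv2.imwrite("pics/w1.png",np.vstack([cv2.resize(a,(400,300)),cv2.resize(b,(400,297))]))
print(env.state()["ft_force"])
```

```text
[-11.07099344   1.69836905  13.72427175] [0.33879888 1.82198709 0.0040046 ] [482.54465221  81.83534246  16.55974237]
[-11.56956589   1.9070279   13.37438546]
```

View pics/w1.png

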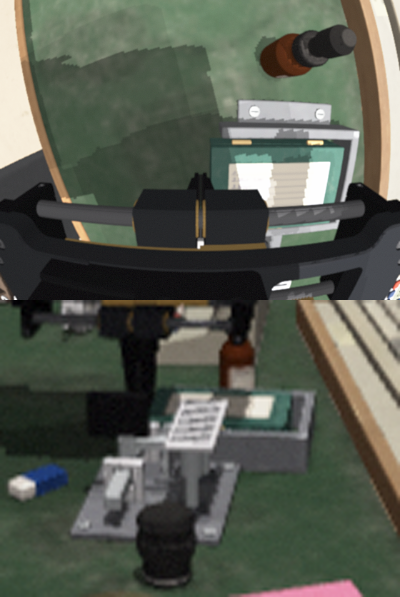

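```bash
python3 -m pendant '[[[0,0,0,-0.003,0],[0,0,0,-0.006,0],[0,0,0,-0.006,0],[0,0,0.002,-0.006,0],[0,0,0.004,-0.006,0],[0,0,0.005,-0.006,0],[0,0,0.005,-0.006,0],[0,0,0.005,-0.006,0]]]'
cat > meas.py <<'E'
from h import *
s=env.state();print(W2L(s['eef_pos']),s['ft_force'],s["t"])
c=cam("side");W=cloud(c);im=c["image"];hsv=cv2.cvtColor(im,cv2.COLOR_BGR2HSV);z=W[...,2]
m=np.zeros(z.shape,bool);m[195:235,230:330]=1
g=m&(hsv[...,0]>70)&(hsv[...,0]<95)&(hsv[...,1]>70)&(z>25)&(z<42)
p=W2L(W[g]);print(g.sum(),np.percentile(p,[1,3,50,97,99],axis=0).round(1).tolist())
c=cam("top");W=cloud(c);im=c["image"];hsv=cv2.cvtColor(im,cv2.COLOR_BGR2HSV);z=W[...,2]
m=np.zeros(z.shape,bool);m[155:240,205:265]=1
g=m&(hsv[...,0]>70)&(hsv[...,0]<95)&(hsv[...,1]>70)&(z>25)&(z<42)
p=W2L(W[g]);print(g.sum(),np.percentile(p,[1,3,50,97,99],axis=0).round(1).tolist() if g.sum() else 0)
E
python3 meas.py
```

```text
t: 4.25
eef_pos: [487.4, 80.7, 21.9]
tcp_rot: [-3.138, 0.001, 1.333]
ft_force: [-11.5, 2.0, 13.8]
opening: 0.005
[-9.60396783 -3.75621768] [-11.46729613   1.97361604  13.75818243] 4.25
183 [[-1.2, -37.8], [-0.1, -36.5], [77.8, -19.2], [104.1, 30.9], [104.2, 32.3]]
13 [[92.2, -35.6], [92.6, -35.5], [96.5, -33.3], [100.7, -30.6], [100.9, -30.6]]
```

```bash
python3 -m pendant '[[[0,0,-0.01,0,0],[0,0,-0.015,0,0],[0,0,-0.015,0,0],[0,0,-0.015,0,0],[0,0,-0.015,0,0],[0,0,-0.015,0,0],[0,0,-0.015,0,0],[0,0,-0.015,0,0]]]'
python3 meas.py
```

```text
t: 5.15
eef_pos: [475.0, 84.0, 21.6]
tcp_rot: [3.142, 0.0, 1.333]
ft_force: [1.1, 0.0, 0.4]
opening: -0.001
[-22.4456388   -3.44932283] [1.10467184 0.03730639 0.38257579] 5.15
181 [[0.2, -38.8], [0.7, -37.5], [79.5, -18.4], [104.0, 30.4], [104.4, 32.6]]
163 [[74.6, -35.5], [77.8, -35.1], [95.8, -9.5], [100.9, 30.0], [101.1, 30.8]]
```

Run:
```python
from h import *
a=cam("top")["image"]; b=cam("side")["image"]
cv2.imwrite("pics/c2.png",np.vstack([cv2.resize(a[145:215,195:295],(430,300),interpolation=cv2.INTER_CUBIC),cv2.resize(b[190:240,240:325],(430,260),interpolation=cv2.INTER_CUBIC)]))
```

```text
(no output)
```

View pics/c2.png

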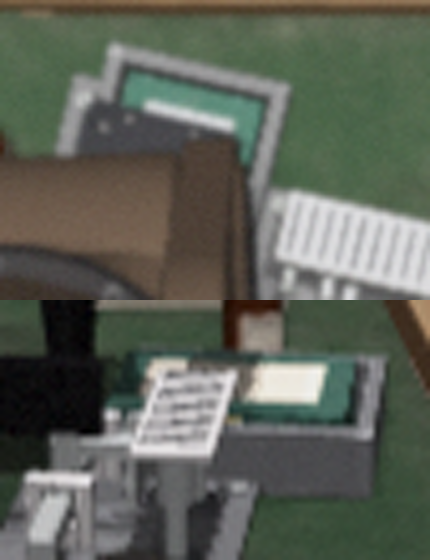

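```bash
python3 -m pendant '[[[0,0,0.008,0,0],[0,0,0.012,0,0],[0,0,0.014,0,0],[0,0,0.016,0,0],[0,0,0.017,0,0],[0,0,0.018,0,0],[0,0,0.019,0,0],[0,0,0.019,0,0]]]'
python3 meas.py
```

```text
t: 6.15
eef_pos: [491.9, 79.7, 21.6]
tcp_rot: [-3.138, 0.001, 1.333]
ft_force: [-7.3, 1.8, 6.5]
opening: 0.0
[-4.94039181 -3.70162998] [-7.3349795   1.75884211  6.470607  ] 6.15
174 [[2.1, -37.4], [4.3, -36.2], [79.1, -18.7], [106.9, 32.0], [107.7, 33.7]]
6 [[99.3, -34.8], [99.4, -34.8], [101.9, -33.0], [105.0, -31.2], [105.2, -31.1]]
```

```bash
python3 -m pendant '[[[0,0,0.001,0,0],[0,0,0.002,0,0],[0,0,0.003,0,0],[0,0,0.004,0,0],[0,0,0.005,0,0],[0,0,0.005,0,0],[0,0,0.005,0,0],[0,0,0.005,0,0]]]'
python3 meas.py
```

```text
t: 7.05
eef_pos: [492.1, 79.4, 21.4]
tcp_rot: [-3.129, 0.003, 1.333]
ft_force: [-24.9, 10.8, 21.0]
opening: 0.003
[-4.6976296  -3.89089492] [-24.87683713  10.84002058  21.03232142] 7.05
173 [[3.8, -37.3], [4.9, -36.1], [80.8, -18.5], [107.0, 30.6], [107.6, 32.0]]
1 [[103.6, -33.7], [103.6, -33.7], [103.6, -33.7], [103.6, -33.7], [103.6, -33.7]]
```

The force rose to 25 N with no more travel, so the box is against the back wall. Both views give about 34 mm of travel from the -33 start. Next I back off, go over, and open to the 56 mm fingertip spacing.

```bash
python3 -m pendant '[[[0,0,-0.02,0,0],[0,0,-0.02,-0.045,0],[0.3,0,-0.015,-0.089,0],[0.52,-0.04,0,-0.089,0],[0.52,-0.08,0.0125,-0.089,0],[0.52,-0.1185,0.0125,-0.089,0],[0.52,-0.1185,0.0125,-0.089,0],[0.52,-0.1185,0.0125,-0.089,0]]]'
python3 meas.py
python3 - <<'E'
from h import *
c=cam("wrist");a=c["image"]; b=cam("side")["image"]
cv2.imwrite("pics/w3.png",np.vstack([cv2.resize(a,(400,300)),cv2.resize(b[150:270,200:345],(400,297),interpolation=cv2.INTER_CUBIC)]))
E
```

```text
t: 7.95
eef_pos: [482.5, -40.4, 110.7]
tcp_rot: [3.141, 0.0, 1.331]
ft_force: [-1.0, 0.2, -0.4]
opening: 0.456
[  14.06004696 -122.60286717] [-0.95868007  0.18141518 -0.40586039] 7.95
172 [[4.8, -38.4], [5.2, -36.8], [81.4, -20.0], [107.0, 30.9], [107.5, 32.8]]
333 [[1.3, -18.2], [2.0, -13.9], [43.3, 23.9], [103.5, 31.1], [104.4, 31.9]]
```

View pics/w3.png

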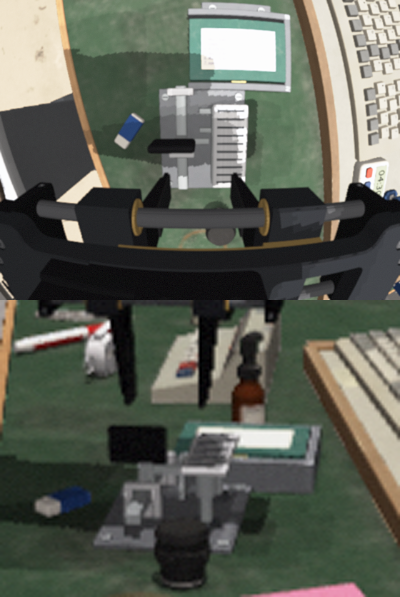

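The top view puts the box front at x about 1.5-2, so it is fully in. The tips are lined up over the handle (wrist 172,147) and the catch (230,145). Now I press the catch.

```bash
python3 -m pendant '[[[0.52,0,0,0.025,0],[0.52,0,0,0.04,0],[0.52,0,0,0.047,0],[0.52,0,0,0.051,0],[0.52,0,0,0.054,0],[0.52,0,0,0.057,0],[0.52,0,0,0.059,0],[0.52,0,0,0.059,0]]]'
cat > m2.py <<'E'
from h import *
s=env.state();print(W2L(s['eef_pos']).round(1),s['eef_pos'][2],s['ft_force'].round(1),s['moment'].round(2),s["t"])
for n,r in(("top",(150,250,240,320)),("side",(190,250,230,325))):
    c=cam(n);W=cloud(c);z=W[...,2];im=c["image"];m=np.zeros(z.shape,bool);m[r[0]:r[1],r[2]:r[3]]=1
    l=W2L(W); br=im.mean(2)
    k=m&(br>110)&(l[...,0]>27)&(l[...,0]<57)&(l[...,1]>-143)&(l[...,1]<-62)&(z>35)&(z<75)
    print(n,"catch z",k.sum(),np.median(z[k]).round(1) if k.any() else 0,end=" ")
    k=m&(br<70)&(l[...,0]>-40)&(l[...,0]<10)&(l[...,1]>-115)&(l[...,1]<-40)&(z>60)&(z<88)
    print("handle y",k.sum(),np.percentile(l[k][:,1],[5,50,95]).round(1) if k.any() else 0)
E
python3 m2.py
```

```text
t: 8.95
eef_pos: [482.5, -39.5, 51.8]
tcp_rot: [3.141, -0.0, 1.333]
ft_force: [-2.8, 5.3, 5.6]
opening: 0.518
[  13.9 -121.8] 51.84897024363431 [-2.8  5.3  5.6] [0.92 0.14 0.18] 8.95
top catch z 0 0 handle y 0 0
side catch z 27 51.9 handle y 150 [-106.8 -103.4  -99.2]
```

```bash
python3 -m pendant '[[[0.52,0.003,0,0,0],[0.52,0.006,0,0,0],[0.52,0.009,0,0,0],[0.52,0.012,0,0,0],[0.52,0.015,0,0,0],[0.52,0.018,0,0,0],[0.52,0.021,0,0,0],[0.52,0.024,0,0,0]]]'
python3 m2.py
```

```text
t: 9.85
eef_pos: [488.8, -17.2, 52.3]
tcp_rot: [3.139, 0.001, 1.333]
ft_force: [-2.1, -7.2, 6.1]
opening: 0.521
[ 14.8 -98.6] 52.262919017105695 [-2.1 -7.2  6.1] [-1.33  0.17 -0.05] 9.85
top catch z 0 0 handle y 0 0
side catch z 76 52.7 handle y 215 [-111.2  -87.2  -82.3]
```

```bash
python3 -m pendant '[[[0.52,0.003,0,0.0007,0],[0.52,0.006,0,0.001,0],[0.52,0.009,0,0.001,0],[0.52,0.012,0,0.001,0],[0.52,0.015,0,0.001,0],[0.52,0.018,0,0.001,0],[0.52,0.021,0,0.001,0],[0.52,0.023,0,0.001,0]]]'
python3 m2.py
```

```text
t: 10.75
eef_pos: [494.3, 5.0, 51.4]
tcp_rot: [3.139, 0.001, 1.333]
ft_force: [-5.2, -23.8, 11.2]
opening: 0.516
[ 14.9 -75.7] 51.38838741590136 [ -5.2 -23.8  11.2] [-4.14  0.84  0.53] 10.75
top catch z 0 0 handle y 0 0
side catch z 132 51.7 handle y 203 [-88.9 -65.1 -61.1]
```

```bash
python3 -m pendant '[[[0.52,0.001,0,0,0],[0.52,0.002,0,0,0],[0.52,0.003,0,0,0],[0.52,0.003,0,0,0],[0.52,0.003,0,0,0],[0.52,0.003,0,0,0],[0.52,0.003,0,0,0],[0.52,0.003,0,0,0]]]'
python3 m2.py
```

```text
t: 11.65
eef_pos: [494.4, 5.4, 51.5]
tcp_rot: [3.14, 0.004, 1.336]
ft_force: [-8.1, -36.1, 11.2]
opening: 0.518
[ 14.9 -75.3] 51.475379392014545 [ -8.1 -36.1  11.2] [-6.28  1.26  0.95] 11.65
top catch z 0 0 handle y 0 0
side catch z 137 51.8 handle y 205 [-88.  -64.8 -61.2]
```

The tip no longer advances and the force is 36 N with the catch 10 mm down, so the bolt is at its stop. I'll relax the push and lift straight up.

```bash
python3 -m pendant '[[[0.52,-0.003,0,0,0],[0.52,-0.004,0,-0.004,0],[0.52,-0.004,0,-0.012,0],[0.52,-0.004,0,-0.03,0],[0.52,-0.004,0,-0.07,0],[0.52,-0.02,0,-0.11,0],[0.52,-0.06,0,-0.13,0],[0.52,-0.1,0,-0.13,0]]]'
python3 -m pendant '[[[0.52,-0.04,0,0,0],[0.52,-0.08,0,0,0],[0.52,-0.12,0,0,0],[0.52,-0.16,0,0,0],[0.52,-0.2,0,0,0],[0.52,-0.2,0,0,0],[0.52,-0.2,0,0,0],[0.52,-0.2,0,0,0]]]'
python3 m2.py; python3 meas.py
python3 - <<'E'
from h import *
a=cam("top")["image"]; b=cam("side")["image"]
cv2.imwrite("pics/end.png",np.vstack([cv2.resize(a[145:275,170:345],(430,320),interpolation=cv2.INTER_CUBIC),cv2.resize(b[170:270,210:345],(400,276),interpolation=cv2.INTER_CUBIC)[:, :] if 0 else cv2.resize(b[170:270,210:345],(430,276),interpolation=cv2.INTER_CUBIC)]))
E
```

```text
t: 12.55
eef_pos: [471.2, -88.9, 183.9]
tcp_rot: [3.137, 0.001, 1.335]
ft_force: [1.5, 0.1, -1.2]
opening: 0.521
t: 13.35
eef_pos: [423.5, -281.6, 180.8]
tcp_rot: [-3.141, -0.0, 1.333]
ft_force: [-0.1, 1.0, 0.7]
opening: 0.515
[  13.4 -371. ] 180.7696321978514 [-0.1  1.   0.7] [-0.03 -0.12 -0.03] 13.35
top catch z 567 62.9 handle y 74 [-64.5 -61.8 -58.6]
side catch z 253 62.4 handle y 132 [-66.9 -63.6 -60.1]
[  13.5779119  -370.75988471] [0.22815952 0.88191611 0.33758201] 13.45
159 [[4.5, -37.4], [5.7, -36.8], [83.0, -16.0], [107.1, 30.2], [107.7, 30.7]]
572 [[1.5, -35.8], [2.2, -35.3], [44.4, -3.9], [103.4, 30.7], [104.4, 31.4]]
```

View pics/end.png

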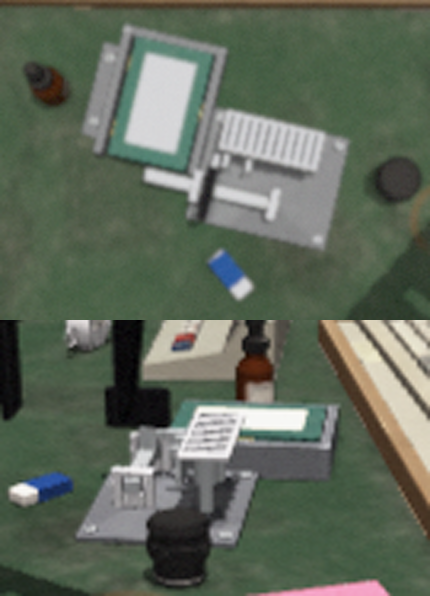

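The view shows the box flush in the bay and the bolt nose across its mouth at (165,180). The catch is back up at 62.9 mm, the handle has moved about 40 mm, and the bystanders are unmoved. I'm handing in.

```bash
python3 -c "
from h import *
print(env.job_done())"
```

```text
the job is handed in; nothing more can be done
None
```

The job is done and handed in at about 13.5 s of robot time, inside the 48 s limit; the hand-in gives no verdict.

**What I did:** I pushed the slide box to the back wall with the closed fingertips. Then I pressed the catch about 10 mm down with one fingertip and pushed the handle with the other until the bolt hit its stop. I lifted off straight up, and the catch rose again.

**Last checks:**
- **Box:** its front is at locker x of about +1.5 to 2 mm (target +2) in the top view. The side view reads about 3 mm further in, but its view of the front edge is partly blocked.
- **Bolt:** the handle moved about 40 mm, from y -101.8 to -61.8 in the top view and from -103.4 to -63.6 in the side view. At the end a 36 N push moved it no further.
- **Catch:** its top is back at 62.4 to 62.9 mm, the same as at the start.
- **Bystanders:** the dropper bottle, eyepiece and eraser look unmoved in the last picture; I did not measure them.

**What disagreed:** during the box push I felt an upward force of about 14 N that I couldn't explain. It rose to 21 N, with 27 N sideways, when the box reached the wall. It disappeared when I backed off.

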